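# Click down the four locking flaps of a filled glass food box

### The arm

A 6-joint arm with a two-finger parallel gripper is mounted at the origin on a cart in front of the work surface, level with it; the furniture and walls round the work are solid. World frame = base frame: x ahead of the robot, y to its left, z up, the work surface at z = 0. Lengths are in mm, angles in degrees, forces in N, time in s.
With the tool pointing down it reaches from about 400 to 925 mm from the base axis. Payload 3.4 kg.
Tool frame: the origin (TCP) lies at the very end of the fingers, on their centre line; the grasp point (between the pads) lies 19 mm behind it; z points along the fingers, y is the line along which they close (so a half turn about z gives the same grasp; the last joint's range is limited). The gripper opens to 85 mm and grips with 20 to 120 N. Pads are 22 mm wide; open, the fingers measure 114 mm over their backs; the gripper's body (76 mm by 85 mm) begins 54 mm behind the grasp point. The pads swing forward as they close: fully open they stand 13 mm farther back than shut.
Start: joints at [72.565, 17.578, 86.31, -0, 76.112, -4.211], TCP at [131.558, 559.753, 231.305] pointing down, gripper open.
Joint ranges: [-179.03, 179.03], [-60, 130.46], [8.19, 133.38], [-81.62, 261.62], [5.75, 156.47], [-153.77, 153.77]. Speed limits (degrees/s): [147.25, 147.25, 180, 180, 180, 180].

### API

Orientations are given as a 3x3 rotation matrix whose columns are the frame's x, y, z axes.
In Python, from plant import r gives the robot as it stands.
- The arm moves only by the shell command python3 drive.py 'ROWS'. ROWS is a JSON list of rows, 1 to 8 of them, each an object with the fields rot (a list: a rotation vector rx, ry, rz in a scale on which 1.0 is 90 degrees), d (a list: dx, dy, dz in shares of the most that a row can go, 1 being 50 mm), finger_gap (the opening from 0.0 (shut) to 1.0 (fully open)); a field left out counts as zero (the opening has to be given); each row shifts and turns the commanded pose from where the row before left it, along the tool's axes as they then stand; what a row does not reach is not made up. A row lasts 1/10 s, in which the tool goes at most 50 mm and 8.59 degrees, less where a joint would pass 70% of its speed; a pose out of reach is approached as far as the arm can. The fingers move at their own pace and stop on an object; the grip force is fixed at half the most. Time passes only in rows, so rows that do not move let the fingers close. It prints the time, the measured TCP pose, the force, the opening and the grip force at its end. Input that does not fit is refused with a message, and nothing moves.
- r.get_obs(): the state, without advancing time (a new reading comes with each control period).
- r.read_camera(name): name is "scene" or "side" or "wrist"; returns a dict with "img" (420x560x3 uint8, blue, green, red), "mtx" (3x3 intrinsics, pixels), "extrinsics" (4x4, takes a point from camera to world coordinates); the wrist camera has in their place "tool_from_camera" (4x4, takes a point from camera to tool coordinates, whose origin is the TCP and whose axes are the flange's). Camera axes: x right, y up, looking along -z (the intrinsics and any distortion apply to the point x, -y, -z); pixel columns grow to the right and rows downward; lengths in mm; the calibration is good to about 2 mm. A picture is of the moment at which its call begins: read the wrist's pose just before it. There is no depth.
- r.close_job(): hands the job in; it is judged then, once.
The state is a dict: "clock": time; "joint_positions": joint angles; "joint_vel": joint speeds; "joint_efforts": joint torques, N m; "tcp_pos": TCP position; "orientation": TCP orientation; "force": force on the tool from outside, world axes, zero at the start; "torque": the same for the moment, N m; "finger_gap": opening from 0.0 (shut) to 1.0 (fully open); "grasp_force": force on a finger pad.
Only numpy, scipy, OpenCV 4.12 (cv2) and the standard library are available. Lean on these libraries where they do the work, as an engineer would, in place of code of your own. Each camera call takes 0.05 s, during which the arm holds its last target. There are 200 camera calls.

### The job

The lid lies on the filled glass food box, but its four locking flaps stand open. Fold each flap down and press it in against the side of the box with the fingertips or the outside of the fingers, until all four have clicked shut. Do not lift the box or tip it over, do not shove it away from its place (a slip of a centimetre or two does no harm), and leave the onion, the salt shaker, the fish tin and the mug where they stand.

Things in the scene. Friction and masses are not known exactly. Their poses are not given: they have to be found in the camera images.
- food_box: Clear glass food box (110 mm along its x, 150 along y) with a tomato and a lemon in it, its teal lid (125 x 165 mm, top 90 mm up) in place; 1.7 kg, loose on silicone feet, but slips if shoved hard. Origin: centre of underside, 1 mm above the worktop, z up; its -x side is the front, facing the robot within 0.45 rad. In the middle of each side a teal locking flap is hinged to the lid.
- flap_front (a joint): Angle of the front flap (nearest the robot), 70 mm wide: 0 = upright along the glass, clicked shut; 1.57 = level, straight out. Starts 1.0 to 1.75. Hinge line 65 mm from the box's centre towards its -x, 86 mm up. Folds freely (under 1 N) to 0.45; there its catch resists (about 5 N inwards at the free edge) and past about 0.2 it snaps to 0 and stays. Let go earlier, it springs back open.
- flap_front_edge (a point): Middle of the thick rounded free edge of the front flap, on its outer face, 27 mm from the hinge line. With the flap shut this point lies 59.5 mm above the worktop and 72 mm from the box's centre towards the box's -x, outermost on that side; then x points away from the box, y along the edge.
- flap_back (a joint): Angle of the back flap (farthest from the robot), 70 mm wide: 0 = upright along the glass, clicked shut; 1.57 = level, straight out. Starts 1.0 to 1.75. Hinge line 65 mm from the box's centre towards its +x, 86 mm up. Folds freely (under 1 N) to 0.45; there its catch resists (about 5 N inwards at the free edge) and past about 0.2 it snaps to 0 and stays. Let go earlier, it springs back open.
- flap_back_edge (a point): Middle of the thick rounded free edge of the back flap, on its outer face, 27 mm from the hinge line. With the flap shut this point lies 59.5 mm above the worktop and 72 mm from the box's centre towards the box's +x, outermost on that side; then x points away from the box, y along the edge.
- flap_left (a joint): Angle of the left flap (on the left, +y), 54 mm wide: 0 = upright along the glass, clicked shut; 1.57 = level, straight out. Starts 1.0 to 1.75. Hinge line 85 mm from the box's centre towards its +y, 86 mm up. Folds freely (under 1 N) to 0.45; there its catch resists (about 5 N inwards at the free edge) and past about 0.2 it snaps to 0 and stays. Let go earlier, it springs back open.
- flap_left_edge (a point): Middle of the thick rounded free edge of the left flap, on its outer face, 27 mm from the hinge line. With the flap shut this point lies 59.5 mm above the worktop and 92 mm from the box's centre towards the box's +y, outermost on that side; then x points away from the box, y along the edge.
- flap_right (a joint): Angle of the right flap (on the right, -y), 54 mm wide: 0 = upright along the glass, clicked shut; 1.57 = level, straight out. Starts 1.0 to 1.75. Hinge line 85 mm from the box's centre towards its -y, 86 mm up. Folds freely (under 1 N) to 0.45; there its catch resists (about 5 N inwards at the free edge) and past about 0.2 it snaps to 0 and stays. Let go earlier, it springs back open.
- flap_right_edge (a point): Middle of the thick rounded free edge of the right flap, on its outer face, 27 mm from the hinge line. With the flap shut this point lies 59.5 mm above the worktop and 92 mm from the box's centre towards the box's -y, outermost on that side; then x points away from the box, y along the edge.
- onion: A brown onion, 75 mm across and 77 mm high, loose bystander; origin at the centre of its underside, z up.
- salt_shaker: A grey glass salt shaker, 44 mm across and 90 mm high, loose bystander; origin at the centre of its underside, z up.
- fish_tin: A flat green round food tin, 86 mm across and 40 mm high, loose bystander; origin at the centre of its underside, z up.
- mug: A pale blue mug, 87 mm across (123 mm with its handle) and 96 mm high, loose bystander; origin at the centre of its underside, z up.

How it is judged (in metres and radians):
At the end, for the whole second after the job is handed in: All four flaps are clicked shut (each joint under 0.08 rad), the box stands flat and at rest on the worktop within 40 mm of where it stood, and the onion, salt shaker, fish tin and mug are within 20 mm of where they stood (value of joint each of flap_front, flap_back, flap_left, flap_right below 0.08 rad and distance of food_box from where it was at the start of the episode below 0.04 m and height (world z) of food_box below 0.004 m and angle between food_box's own z axis and vertical below 0.03 rad and linear speed of food_box below 0.01 m/s and distance of each of onion, salt_shaker, fish_tin, mug from where it was at the start of the episode below 0.02 m); the robot touches nothing.
It fails at once if the box is lifted or tipped (underside raised by 12 mm or leaning more than 0.15 rad) (height (world z) of food_box above 0.012 m or angle between food_box's own z axis and vertical above 0.15 rad).
It fails at once if the box is shoved more than 40 mm (distance of food_box from where it was at the start of the episode above 0.04 m).
It fails at once if the onion, salt shaker, fish tin or mug is moved more than 20 mm, lifted or knocked over (distance of any of onion, salt_shaker, fish_tin, mug from where it was at the start of the episode above 0.02 m or angle between any of onion, salt_shaker, fish_tin, mug's own z axis and vertical above 0.3 rad).
It also fails if it takes over 58 s, if anything falls off the work surface, if the arm or the gripper's body presses on something with over 40 N, if the wrist force passes 120 N, or if a joint passes its speed limit or range.

## Working session

There is one attempt and no reset: what is moved stays moved. The work goes in short steps, Python scripts to look and compute and a shell command to move; the robot and the scene stay as the last step left them, time stands still between calls to the robot, and variables do not carry over. Pictures are saved under pics/ and viewed, at most 10 in all, crops included, and the job is handed in when it is done.

```bash
ls; mkdir -p pics
python3 - <<'E'
from plant import r
import cv2,numpy as np
o=r.get_obs();print(o['clock'],o['tcp_pos'],o['orientation'],o['force'])
for n in("scene","side"):
    c=r.read_camera(n);cv2.imwrite(f'pics/{n}0.png',c['img']);print(n,np.round(c['mtx'],1).tolist(),np.round(c['extrinsics'],3).tolist(),[k for k in c])
E
```

```text
drive.py
pics
plant.py
0.0 [131.34032912 559.07653422 230.38922957] [[-9.73479172e-01  2.28774813e-01 -6.22110930e-04]
 [ 2.28775601e-01  9.73477254e-01 -1.93917268e-03]
 [ 1.61976973e-04 -2.03006802e-03 -9.99997926e-01]] [0.56599217 0.16457656 0.09250239]
scene [[442.1, 0.0, 277.9], [0.0, 442.1, 207.7], [0.0, 0.0, 1.0]] [[-0.962, -0.187, 0.197, 747.857], [0.271, -0.603, 0.751, 737.427], [-0.021, 0.776, 0.63, 771.491], [0.0, 0.0, 0.0, 1.0]] ['img', 'mtx', 'extrinsics']
side [[514.8, 0.0, 282.4], [0.0, 514.8, 211.0], [0.0, 0.0, 1.0]] [[-0.058, 0.753, -0.655, -162.207], [-0.998, -0.034, 0.049, -46.924], [0.014, 0.657, 0.754, 881.622], [0.0, 0.0, 0.0, 1.0]] ['img', 'mtx', 'extrinsics']
```

View pics/scene0.png

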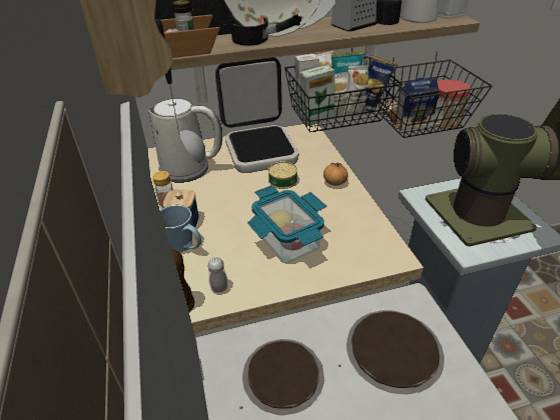

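View pics/side0.png

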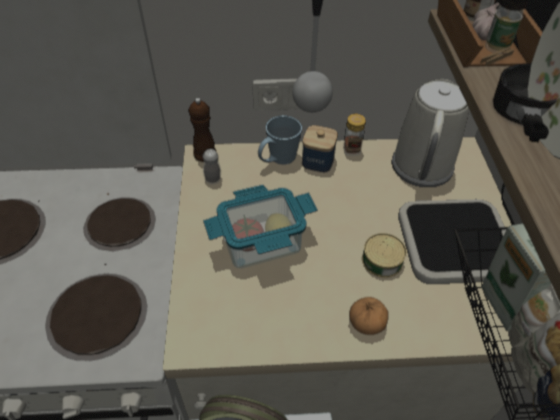

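The scene view shows the box lid around (287,218), salt (218,275), mug (180,230), tin (283,175) and onion (335,173). In the side view the box is at about (262,220), with its flaps at left (215,227), right (305,205), near (270,243) and far (250,193). Next I'll rectify both views onto the lid plane.

```bash
cat > h.py <<'E'
import numpy as np,cv2
from plant import r
def ray(c,uv):
    K,E=np.array(c['mtx']),np.array(c['extrinsics'])
    d=np.c_[np.atleast_2d(uv),np.ones(len(np.atleast_2d(uv)))]@np.linalg.inv(K).T
    d=d*[1,-1,-1]; return E[:3,3],d@E[:3,:3].T
def onto(c,uv,z):
    o,d=ray(c,uv); return (o+d*((z-o[2])/d[:,2])[:,None])[:,:2]
def proj(c,P):
    K,E=np.array(c['mtx']),np.array(c['extrinsics'])
    q=(np.atleast_2d(P)-E[:3,3])@E[:3,:3]; q=q*[1,-1,-1]; q=q@K.T
    return q[:,:2]/q[:,2:]
def top(c,z,x0,x1,y0,y1,s):  # top-down: up=+x, left=+y
    w=np.float32([[x1,y1],[x1,y0],[x0,y0],[x0,y1]])
    uv=proj(c,np.c_[w,np.full(4,z)]).astype(np.float32)
    W,H=int((y1-y0)*s),int((x1-x0)*s)
    M=cv2.getPerspectiveTransform(uv,np.float32([[0,0],[W,0],[W,H],[0,H]]))
    return cv2.warpPerspective(c['img'],M,(W,H))
E
python3 - <<'E'
from h import *
cs={n:r.read_camera(n) for n in("scene","side")}
ctr=onto(cs['side'],[[262,218]],90)[0];print(ctr, onto(cs['scene'],[[287,218]],90))
x0,y0=np.round(ctr,-1)-140
print(x0,y0)
im=np.hstack([top(cs[n],89,x0,x0+280,y0,y0+280,1.4) for n in cs])
cv2.imwrite('pics/top.png',im)
for n,u in (('side',dict(salt=[212,178],mug=[283,157],tin=[384,268],onion=[369,332])),('scene',dict(salt=[219,291],mug=[180,247],tin=[283,184],onion=[336,186]))):
    for k,v in u.items(): print(n,k,np.round(onto(cs[n],[v],0)))
for n in cs:
    hsv=cv2.cvtColor(cs[n]['img'],cv2.COLOR_BGR2HSV);m=cv2.inRange(hsv,(85,110,40),(102,255,255))
    _,l,st,cc=cv2.connectedComponentsWithStats(m)
    for i in np.argsort(-st[1:,4])[:3]+1: print(n,st[i],cc[i])
E
```

```text
[509.42165921 -55.70147295] [[524.63464885 -30.28403954]]
370.0 -200.0
side salt [[717.  59.]]
side mug [[ 783. -115.]]
side tin [[ 438. -306.]]
side onion [[ 294. -250.]]
scene salt [[714.  66.]]
scene mug [[ 784. -103.]]
scene tin [[ 462. -284.]]
scene onion [[ 317. -228.]]
scene [ 248  186   78   59 1979] [287.34108135 216.42748863]
scene [332  54  32  20 318] [345.48427673  61.53144654]
side [ 205  186  111   67 2646] [260.55668934 219.74225246]
```

View pics/top.png

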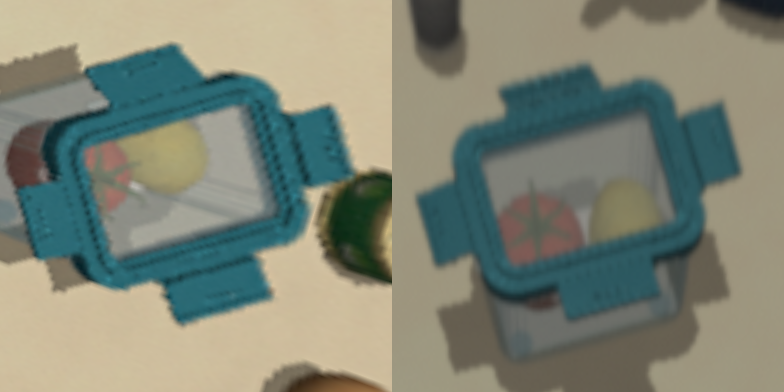

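The manual's scale: shifts go in shares of 50 mm and turns go in shares of 90 degrees. Converting my numbers, -42 mm is -0.84, -23 mm is -0.46.

```bash
python3 drive.py '[{"d":[-0.84,-0.46,-0.2],"finger_gap":0},{"d":[-0.84,-0.46,-0.2],"finger_gap":0},{"d":[-0.84,-0.46,-0.2],"finger_gap":0},{"d":[-0.84,-0.46,-0.2],"finger_gap":0},{"d":[-0.84,-0.46,-0.2],"finger_gap":0},{"d":[-0.84,-0.46,-0.2],"finger_gap":0},{"d":[-0.84,-0.46,-0.2],"finger_gap":0},{"d":[-0.84,-0.46,-0.2],"finger_gap":0}]'
python3 - <<'E'
from plant import r
import numpy as np
print(np.round(r.read_camera('wrist')['tool_from_camera'],3))
o=r.get_obs();print(o['tcp_pos'],o['orientation'])
E
```

```text
clock: 1.0
tcp_pos: [417.6, 302.2, 311.7]
orientation: [[-0.973, 0.229, -0.0], [0.229, 0.973, 0.0], [0.0, 0.0, -1.0]]
force: [0.4, -0.2, -0.7]
finger_gap: -0.002
grasp_force: 0.0
[[ 0.0000e+00  9.5900e-01  2.8400e-01  7.2888e+01]
 [ 1.0000e+00 -0.0000e+00  1.0000e-03 -6.1100e-01]
 [ 1.0000e-03  2.8400e-01 -9.5900e-01 -1.4305e+02]
 [ 0.0000e+00  0.0000e+00  0.0000e+00  1.0000e+00]]
[424.44381534 297.65330273 313.38682733] [[-0.97235615  0.23335166  0.00839725]
 [ 0.23332871  0.97239115 -0.00362909]
 [-0.00901227 -0.00156944 -0.99995816]]
```

```bash
python3 drive.py '[{"d":[-0.35,-0.84,0],"finger_gap":0},{"d":[-0.35,-0.84,0],"finger_gap":0},{"d":[-0.35,-0.84,0],"finger_gap":0},{"d":[-0.35,-0.84,0],"finger_gap":0},{"d":[-0.35,-0.84,0],"finger_gap":0},{"d":[-0.35,-0.84,0],"finger_gap":0},{"d":[-0.35,-0.84,0],"finger_gap":0},{"d":[-0.35,-0.84,0],"finger_gap":0}]'; python3 drive.py '[{"rot":[0,0,-0.0811],"finger_gap":0},{"rot":[0,0,-0.0811],"finger_gap":0},{"rot":[0,0,-0.0811],"finger_gap":0},{"rot":[0,0,-0.0811],"finger_gap":0},{"finger_gap":0},{"finger_gap":0}]';  cat >> h.py <<'E'
def wrist():
    o=r.get_obs(); c=r.read_camera('wrist')
    T=np.eye(4);T[:3,:3]=o['orientation'];T[:3,3]=o['tcp_pos']
    c=dict(c);c['extrinsics']=T@np.array(c['tool_from_camera']);return c
E
python3 - <<'E'
from h import *
c=wrist();cv2.imwrite('pics/w1.png',c['img']);print(r.get_obs()['tcp_pos'],c.keys())
im=top(c,90,370,660,-220,140,2);cv2.imwrite('pics/w1t.png',im)
m=cv2.inRange(cv2.cvtColor(c['img'],cv2.COLOR_BGR2HSV),(85,110,40),(102,255,255))
E
```

```text
clock: 1.85
tcp_pos: [475.8, -56.9, 311.3]
orientation: [[-0.973, 0.229, 0.0], [0.229, 0.973, 0.0], [-0.0, 0.0, -1.0]]
force: [0.9, 1.1, 0.8]
finger_gap: -0.001
grasp_force: 0.0
clock: 2.45
tcp_pos: [475.8, -55.1, 311.1]
orientation: [[-0.962, -0.272, -0.0], [-0.272, 0.962, 0.0], [0.0, 0.0, -1.0]]
force: [0.3, 0.1, 0.8]
finger_gap: 0.0
grasp_force: 0.0
[475.8667981  -55.1944358  311.19431194] dict_keys(['img', 'mtx', 'tool_from_camera', 'extrinsics'])
```

View pics/w1t.png

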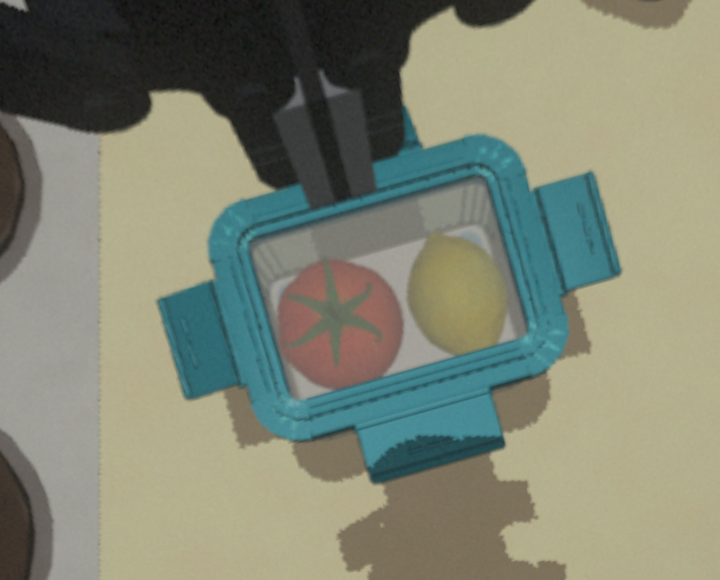

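The rectified wrist view shows the lid centred at (391,287). That puts the box at about (517,-54) with a yaw of about 15.7°, which the tool yaw already matches. All four flaps are open, and I'll start with the front one.

```bash
cat > g.py <<'E'
from h import *
C=np.array([517,-53.5]);a=np.radians(15.7);R=np.array([[np.cos(a),-np.sin(a)],[np.sin(a),np.cos(a)]])
def bx():
    o=r.get_obs();p=o['tcp_pos'];print(round(o['clock'],2),'box xy',np.round((np.array(p[:2])-C)@R,1),'z',round(p[2],1),'F box',np.round(np.array(o['force'][:2])@R,1),round(o['force'][2],1))
if __name__=='__main__': bx()
E
python3 drive.py '[{"d":[0.28,-0.048,0.94],"finger_gap":0},{"d":[0.28,-0.048,0.94],"finger_gap":0},{"d":[0.28,-0.048,0.94],"finger_gap":0},{"d":[0.28,-0.048,0.94],"finger_gap":0},{"finger_gap":0},{"finger_gap":0}]'; python3 g.py
```

```text
clock: 3.1
tcp_pos: [425.1, -79.9, 123.6]
orientation: [[-0.962, -0.274, -0.001], [-0.274, 0.962, 0.0], [0.001, 0.001, -1.0]]
force: [-0.0, -0.5, 0.6]
finger_gap: -0.001
grasp_force: 0.0
3.1 box xy [-95.6  -0.6] z 123.6 F box [-0.2 -0.5] 0.6
```

In the tool's units: 12 mm is 0.24, 10 mm is 0.2.

```bash
python3 drive.py '[{"d":[0,0,0.2],"finger_gap":0},{"d":[0,0,0.2],"finger_gap":0},{"d":[0,0,0.2],"finger_gap":0},{"d":[0,0,0.2],"finger_gap":0},{"d":[0,0,0.2],"finger_gap":0},{"d":[0,0,0.2],"finger_gap":0},{"d":[0,0,0.24],"finger_gap":0},{"finger_gap":0}]' >/dev/null; python3 g.py
```

```text
3.9 box xy [-97.3   0.2] z 49.6 F box [-1.2 -0.5] -0.7
```

In the tool's units: -2 mm is -0.04.

```bash
python3 drive.py '[{"d":[-0.04,0,0],"finger_gap":0},{"d":[-0.04,0,0],"finger_gap":0},{"d":[-0.04,0,0],"finger_gap":0},{"d":[-0.04,0,0],"finger_gap":0},{"finger_gap":0}]' >/dev/null; python3 g.py
```

```text
4.4 box xy [-89.7   0.3] z 51.0 F box [-6.8 -0.1] -2.4
```

Contact has reached catch level, so I'll keep pushing.

In the tool's units: -1.5 mm is -0.03.

```bash
python3 drive.py '[{"d":[-0.03,0,0],"finger_gap":0},{"d":[-0.03,0,0],"finger_gap":0},{"finger_gap":0}]' >/dev/null; python3 g.py;python3 drive.py '[{"d":[-0.03,0,0],"finger_gap":0},{"d":[-0.03,0,0],"finger_gap":0},{"finger_gap":0}]' >/dev/null; python3 g.py
```

```text
4.7 box xy [-88.2   0.5] z 50.9 F box [-9.6 -2.4] -0.7
5.0 box xy [-85.3   0.5] z 51.0 F box [-10.3  -1.9] 0.0
```

In the tool's units: 3 mm is 0.06.

```bash
python3 drive.py '[{"d":[0.06,0,0],"finger_gap":0},{"d":[0.06,0,0],"finger_gap":0},{"finger_gap":0}]' >/dev/null; python3 g.py
python3 - <<'E'
from h import *
c=r.read_camera('scene');d=r.read_camera('side')
cv2.imwrite('pics/s2.png',np.hstack([cv2.resize(x['img'][a:a+110,b:b+130],None,fx=3,fy=3,interpolation=2) for x,a,b in((c,160,230),(d,150,190))]))
E
```

```text
5.3 box xy [-89.6   0.2] z 51.1 F box [-6.3  0.1] -1.9
```

View pics/s2.png

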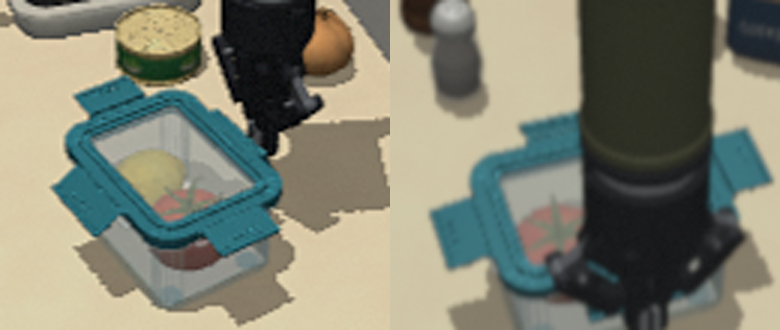

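In the tool's units: -3 mm is -0.06, -2 mm is -0.04.

```bash
python3 drive.py '[{"d":[-0.06,0,0],"finger_gap":0},{"d":[-0.06,0,0],"finger_gap":0},{"d":[-0.04,0,0],"finger_gap":0},{"finger_gap":0}]' >/dev/null; python3 g.py;for i in 1 2; do python3 drive.py '[{"d":[-0.02,0,0],"finger_gap":0},{"d":[-0.02,0,0],"finger_gap":0},{"finger_gap":0}]' >/dev/null; python3 g.py; done
```

```text
5.8 box xy [-81.2  -0. ] z 51.1 F box [-6.6 -0.7] -2.1
6.1 box xy [-81.    0.1] z 51.0 F box [-10.8  -3.6] 0.6
6.4 box xy [-80.8   0.2] z 51.0 F box [-14.8  -5.6] 3.9
```

In the tool's units: 3 mm is 0.06.

```bash
python3 drive.py '[{"d":[0.06,0,0],"finger_gap":0},{"d":[0.06,0,0],"finger_gap":0},{"finger_gap":0}]' >/dev/null; python3 g.py; python3 drive.py '[{"d":[0.12,0,0],"finger_gap":0},{"d":[0.2,0,0],"finger_gap":0},{"d":[0,0,-0.6],"finger_gap":0},{"d":[0,0,-0.8],"finger_gap":0},{"d":[0,0,-0.6],"finger_gap":0}]'>/dev/null; python3 g.py
```

```text
6.7 box xy [-81.4  -0.7] z 51.7 F box [-3.6 -0.1] -0.6
7.2 box xy [-97.3  -1.1] z 153.4 F box [-0.   0.7] 0.1
```

In the tool's units: 30 mm is 0.6, -24.3 mm is -0.486.

```bash
python3 drive.py '[{"d":[-0.486,0.6,0],"finger_gap":0},{"d":[-0.486,0.6,0],"finger_gap":0},{"d":[-0.486,0.6,0],"finger_gap":0},{"d":[-0.486,0.6,0],"finger_gap":0},{"d":[0,0,0.3],"finger_gap":0},{"d":[0,0,0.26],"finger_gap":0},{"finger_gap":0},{"finger_gap":0}]' >/dev/null; python3 g.py
python3 - <<'E'
from h import *
c=r.read_camera('scene');d=r.read_camera('side')
cv2.imwrite('pics/s3.png',np.hstack([cv2.resize(x['img'][a:a+110,b:b+130],None,fx=3,fy=3,interpolation=2) for x,a,b in((c,160,230),(d,150,190))]))
E
```

```text
8.0 box xy [ -1.3 119.8] z 123.5 F box [ 0.2 -0.1] -0.2
```

View pics/s3.png

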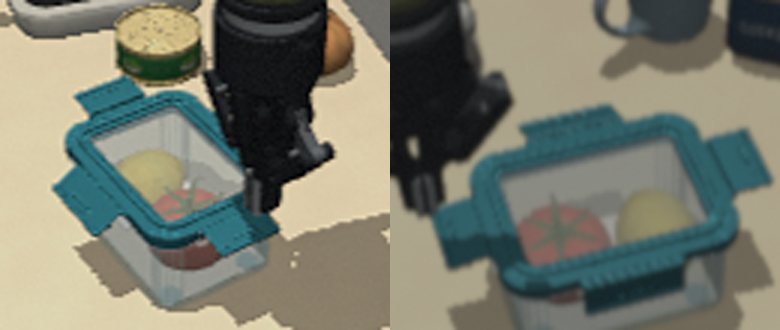

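The front flap is now shut, hanging along the glass at (632,292) in this picture, and the box hasn't shifted. Next is the left flap.

In the tool's units: 12 mm is 0.24, 10 mm is 0.2.

```bash
python3 drive.py '[{"d":[0,0,0.2],"finger_gap":0},{"d":[0,0,0.2],"finger_gap":0},{"d":[0,0,0.2],"finger_gap":0},{"d":[0,0,0.2],"finger_gap":0},{"d":[0,0,0.2],"finger_gap":0},{"d":[0,0,0.2],"finger_gap":0},{"d":[0,0,0.24],"finger_gap":0},{"finger_gap":0}]' >/dev/null; python3 g.py
```

```text
8.9 box xy [ -2.7 120.3] z 49.5 F box [-0.3  1.1] -0.6
```

In the tool's units: -2 mm is -0.04.

```bash
python3 drive.py '[{"d":[0,-0.04,0],"finger_gap":0},{"d":[0,-0.04,0],"finger_gap":0},{"d":[0,-0.04,0],"finger_gap":0},{"d":[0,-0.04,0],"finger_gap":0},{"finger_gap":0}]' >/dev/null; python3 g.py; for i in 1 2; do python3 drive.py '[{"d":[0,-0.03,0],"finger_gap":0},{"d":[0,-0.03,0],"finger_gap":0},{"finger_gap":0}]' >/dev/null; python3 g.py;done
```

```text
9.4 box xy [ -2.1 113.9] z 51.3 F box [0.2 9.1] -3.3
9.7 box xy [ -2.1 111.3] z 51.3 F box [ 0.2 11. ] -2.8
10.0 box xy [ -1.6 106.5] z 51.5 F box [-0.  -0.1] 0.3
```

It snapped: the force fell to 0. A small extra press, then I'll retreat and go over the box to the back.

In the tool's units: -1.5 mm is -0.03.

```bash
python3 drive.py '[{"d":[0,-0.03,0],"finger_gap":0},{"d":[0,-0.03,0],"finger_gap":0},{"finger_gap":0}]' >/dev/null; python3 g.py;python3 drive.py '[{"d":[0,0.16,0],"finger_gap":0},{"d":[0,0.16,0],"finger_gap":0},{"d":[0,0,-0.5],"finger_gap":0},{"d":[0,0,-0.8],"finger_gap":0},{"d":[0,0,-0.3],"finger_gap":0},{"finger_gap":0}]' >/dev/null; python3 g.py
```

```text
10.3 box xy [ -0.8 104.1] z 51.8 F box [1.  8.4] 0.7
10.9 box xy [  1.1 118.3] z 134.1 F box [ 0.8 -0.2] -0.1
```

In the tool's units: -29.5 mm is -0.59, -24 mm is -0.48.

```bash
python3 drive.py '[{"d":[-0.48,-0.59,0],"finger_gap":0},{"d":[-0.48,-0.59,0],"finger_gap":0},{"d":[-0.48,-0.59,0],"finger_gap":0},{"d":[-0.47,-0.59,0],"finger_gap":0},{"d":[0,0,0.2],"finger_gap":0},{"finger_gap":0},{"finger_gap":0}]' >/dev/null; python3 g.py; python3 drive.py '[{"d":[0,0,0.2],"finger_gap":0},{"d":[0,0,0.2],"finger_gap":0},{"d":[0,0,0.2],"finger_gap":0},{"d":[0,0,0.2],"finger_gap":0},{"d":[0,0,0.2],"finger_gap":0},{"d":[0,0,0.2],"finger_gap":0},{"d":[0,0,0.24],"finger_gap":0},{"finger_gap":0}]' >/dev/null; python3 g.py
```

```text
11.6 box xy [92.7  2.6] z 119.7 F box [-0.2 -0.4] 0.7
12.4 box xy [95.3  1.3] z 47.7 F box [ 1.6 -0.4] -2.2
```

In the tool's units: 2 mm is 0.04.

```bash
python3 drive.py '[{"d":[0.04,0,0],"finger_gap":0},{"d":[0.04,0,0],"finger_gap":0},{"d":[0.04,0,0],"finger_gap":0},{"d":[0.04,0,0],"finger_gap":0},{"finger_gap":0}]' >/dev/null; python3 g.py; for i in 1 2 ; do python3 drive.py '[{"d":[0.03,0,0],"finger_gap":0},{"d":[0.03,0,0],"finger_gap":0},{"finger_gap":0}]' >/dev/null; python3 g.py;done
```

```text
12.9 box xy [92.4  1. ] z 51.3 F box [11.1  3.1] -0.5
13.2 box xy [90.4  0.9] z 51.7 F box [11.8  3.9] 0.1
13.5 box xy [84.9  1. ] z 50.9 F box [6.1 1.1] -3.2
```

```bash
for i in 1 2 ; do python3 drive.py '[{"d":[0.02,0,0],"finger_gap":0},{"d":[0.02,0,0],"finger_gap":0},{"finger_gap":0}]' >/dev/null; python3 g.py;done
```

```text
13.8 box xy [81.7  1. ] z 50.2 F box [7.2 1.4] -2.6
14.1 box xy [81.2  0.9] z 50.8 F box [9.8 2.6] -0.9
```

In the tool's units: 1 mm is 0.02.

```bash
python3 drive.py '[{"d":[0.02,0,0],"finger_gap":0},{"d":[0.02,0,0],"finger_gap":0},{"finger_gap":0}]' >/dev/null; python3 g.py; python3 drive.py '[{"d":[-0.12,0,0],"finger_gap":0},{"d":[-0.12,0,0],"finger_gap":0},{"d":[-0.12,0,0],"finger_gap":0},{"d":[0,0,-0.5],"finger_gap":0},{"d":[0,0,-0.8],"finger_gap":0},{"d":[0,0,-0.3],"finger_gap":0},{"finger_gap":0}]' >/dev/null; python3 g.py
```

```text
14.4 box xy [80.8  0.8] z 51.4 F box [10.7  3.6] -0.3
15.1 box xy [94.   0.6] z 132.1 F box [-0.2 -0.6] 0.0
```

Next is the right flap, target box (0,-119). On the way I'll look from the wrist camera.

In the tool's units: -30 mm is -0.6, 23.5 mm is 0.47.

```bash
python3 drive.py '[{"d":[0.47,-0.6,0],"finger_gap":0},{"d":[0.47,-0.6,0],"finger_gap":0},{"d":[0.47,-0.6,0],"finger_gap":0},{"d":[0.47,-0.6,0],"finger_gap":0},{"d":[0,0,0.2],"finger_gap":0},{"finger_gap":0},{"finger_gap":0}]' >/dev/null; python3 g.py;  python3 - <<'E'
from h import *
c=r.read_camera('scene');d=r.read_camera('side')
cv2.imwrite('pics/s4.png',np.hstack([cv2.resize(x['img'][a:a+110,b:b+130],None,fx=3,fy=3,interpolation=2) for x,a,b in((c,160,230),(d,150,190))]))
E
```

```text
15.8 box xy [  -1.3 -117.9] z 118.0 F box [-0.5  0.5] -0.0
```

View pics/s4.png

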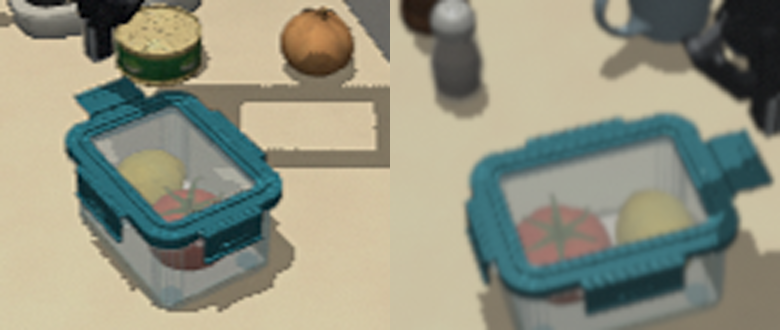

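Front, left and back all read as shut. Now the right flap.

In the tool's units: 10 mm is 0.2, 8 mm is 0.16.

```bash
python3 drive.py '[{"d":[0,-0.02,0.2],"finger_gap":0},{"d":[0,-0.02,0.2],"finger_gap":0},{"d":[0,0,0.2],"finger_gap":0},{"d":[0,0,0.2],"finger_gap":0},{"d":[0,0,0.2],"finger_gap":0},{"d":[0,0,0.2],"finger_gap":0},{"d":[0,0,0.16],"finger_gap":0},{"finger_gap":0}]' >/dev/null; python3 g.py; python3 drive.py '[{"d":[0,0.04,0],"finger_gap":0},{"d":[0,0.04,0],"finger_gap":0},{"d":[0,0.04,0],"finger_gap":0},{"d":[0,0.04,0],"finger_gap":0},{"finger_gap":0}]' >/dev/null; python3 g.py; for i in 1 2 ; do python3 drive.py '[{"d":[0,0.03,0],"finger_gap":0},{"d":[0,0.03,0],"finger_gap":0},{"finger_gap":0}]' >/dev/null; python3 g.py;done
```

```text
16.7 box xy [  -1.3 -120.8] z 49.9 F box [-0.1  0.5] 0.2
17.2 box xy [  -0.4 -115.7] z 52.0 F box [-2.2 -8.2] -4.7
17.5 box xy [   0.4 -114.4] z 52.5 F box [ -2.2 -10.7] -2.6
17.8 box xy [   1.1 -111.9] z 52.9 F box [ -1.2 -12.1] -1.8
```

In the tool's units: 1.5 mm is 0.03.

```bash
for i in 1 2 ; do python3 drive.py '[{"d":[0,0.03,0],"finger_gap":0},{"d":[0,0.03,0],"finger_gap":0},{"finger_gap":0}]' >/dev/null; python3 g.py;done
```

```text
18.1 box xy [   0.9 -107.6] z 52.5 F box [-0.6 -8.5] -3.3
18.4 box xy [   0.3 -103.2] z 52.2 F box [-0.8 -6.9] -2.5
```

In the tool's units: 1 mm is 0.02.

```bash
for i in 1 2 ; do python3 drive.py '[{"d":[0,0.02,0],"finger_gap":0},{"d":[0,0.02,0],"finger_gap":0},{"finger_gap":0}]' >/dev/null; python3 g.py;done; python3 drive.py '[{"d":[0,-0.16,0],"finger_gap":0},{"d":[0,-0.16,0],"finger_gap":0},{"d":[0,-0.08,0],"finger_gap":0},{"d":[0,0,-0.6],"finger_gap":0},{"d":[0,0,-0.9],"finger_gap":0},{"d":[0.4,0,-0.9],"finger_gap":0},{"d":[0.6,-0.6,-0.8],"finger_gap":0},{"finger_gap":0}]' >/dev/null; python3 g.py;  python3 - <<'E'
from h import *
c=r.read_camera('scene');d=r.read_camera('side')
cv2.imwrite('pics/s5.png',np.hstack([cv2.resize(x['img'][a:a+110,b:b+130],None,fx=3,fy=3,interpolation=2) for x,a,b in((c,160,230),(d,150,190))]))
E
```

```text
18.7 box xy [   0.4 -103. ] z 52.6 F box [ -2.4 -11.5] -1.8
19.0 box xy [   1.  -102.5] z 53.2 F box [ -3.1 -14.8] 0.5
19.8 box xy [ -45.8 -146.7] z 211.1 F box [0.8 0.6] 0.2
```

View pics/s5.png

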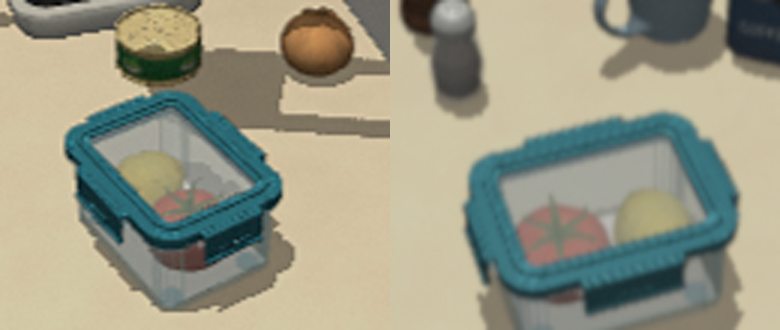

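All four flaps are down, nothing sticks out past the lid, and the box and bystanders are where they stood. I'll hand the job in.

```bash
python3 -c "
from plant import r
print(r.close_job())"
```

```text
the job is handed in; nothing more can be done
None
```

I folded down and pressed in all four flaps, and the last camera views show none standing open. The box and the other objects look undisturbed, and I handed the job in at about 20 s; no verdict came back.

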